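Feel for the blind hole of a tipped spacer and hold it hole-up

ROBOT

A 7-joint arm with a two-finger parallel gripper is mounted at the origin on the work surface. World frame = base frame: x ahead of the robot, y to its left, z up, the work surface at z = 0. Lengths are in m, angles in rad, forces in N, time in s.
With the tool pointing down it reaches from about 0.4 to 0.85 m from the base axis. Payload 4.5 kg.
Tool frame: the origin (TCP) lies midway between the tips of the shut fingers; the grasp point (between the pads) lies 19 mm behind it; z points along the fingers, y is the line along which they close (so a half turn about z gives the same grasp; the last joint's range is limited). The gripper opens to 88 mm and grips with 3 to 60 N. Pads are 18 mm wide; open, the fingers measure 123 mm over their backs; the gripper's body (75 mm by 187 mm) begins 45 mm behind the grasp point.
Start: joints at [1.288, 0.689, -0.195, 1.565, 0.157, 0.902, -0.215], TCP at [0.195, -0.594, 0.239] pointing down, gripper open.
Joint ranges: [-3.01, 3.01], [-0.46, 2.08], [-1.47, 1.51], [0.13, 2.56], [-1, 4.14], [0.04, 2.09], [-2.66, 2.66]. Speed limits (rad/s): [2.57, 2.57, 3.14, 3.14, 3.14, 3.14, 3.14].

INTERFACE

Orientations are given as a unit quaternion [x, y, z, w].
In Python, from plant import r gives the robot as it stands.
- The arm moves only by the tool carry_out, never from a script. Its argument "plan" is a list of rows, each an object with "rot": the turn, a rotation vector about the tool's x, y, z in rad, a list of three; "xyz": the shift along the tool's x, y, z in m, a list of three; "grip": the closure in counts, from 0 (fully open) to 255 (shut). In form: [{"rot": [wx, wy, wz], "xyz": [dx, dy, dz], "grip": grip}, ...]. A call has 1 to 8 rows; each row is the pose to reach, as a shift and turn from the pose commanded when the call began, along the tool's axes at that moment; what a row does not reach only later rows make up. A row lasts 1/12 s, in which the tool goes at most 41.7 mm and 7.16 degrees, less where a joint would pass 70% of its speed; a pose out of reach is approached as far as the arm can. A call with a gripper value outside its range is refused whole. The fingers move at their own pace and stop on an object; "squeeze" is the grip in N (left out, the last holds). Time passes only in rows, so rows that repeat a pose let the fingers close. It gives the time, the measured TCP pose, the force, the opening and the grip force at its end, in the units of the state.
- r.get_state(): the state, without advancing time (a new reading comes with each control period).
- r.snapshot(name): name is "side" or "top" or "wrist"; returns the picture (400x640x3 uint8, red, green, blue); there is no depth.
- r.camera_params(name): a dict with "fx", "fy", "cx", "cy" (pixels), "position" and "attitude" of the camera in the world; the wrist camera has in their place "hand_eye" (4x4, takes a point from camera to tool coordinates, whose origin is the TCP and whose axes are the flange's). Camera axes: x right, y down, z forward; pixel columns grow to the right and rows downward; lengths in m; the calibration is good to about 2 mm. A picture is of the moment at which its call begins: read the wrist's pose just before it. camera_params takes no time and is no camera call.
- r.finish_job(): hands the job in; it is judged then, once.
The state is a dict: "clock": time; "q": joint angles; "qd": joint speeds; "joint_torque": joint torques, N m; "tool_pos": TCP position; "eef_rot": TCP orientation; "contact_force": force on the tool from outside, world axes, zero at the start; "moment": the same for the moment, N m; "opening": opening from 0.0 (shut) to 1.0 (fully open); "finger_force": force on a finger pad.
Only numpy, scipy, OpenCV 4.12 (cv2) and the standard library are available. Lean on these libraries where they do the work, as an engineer would, in place of code of your own. Each camera call takes 0.05 s, during which the arm holds its last target. There are 200 camera calls.

TASK

One of the square steel spacers in the row along the blue stop bar has tipped over; it is bored from one end only and we can't tell which. Pick that one up and try an end of it, centred, on the brass pin that sticks out of the clamping square (the hole slips on, the solid end stops), then draw it off, turn the spacer hole-up and finish still holding it in the gripper, upright and still, about 15 cm or more above the table and well away from the pin, so that I can start the stud in it. Leave the standing spacers, the other lying spacer and the welded tee where they are.

Things in the scene. Friction and masses are not known exactly. Their poses are not given: they have to be found in the camera images.
- spacer_a_center (a point): Lying steel spacer block, 40 x 40 x 62 mm, 0.5 to 0.7 kg, with a 24 mm blind hole, 40 mm deep, in ONE end; the other end is solid. Point at its centre; x along its length (level at the start), z up. Its pose does not show which end (+x or -x) is bored. One lying block starts at the row_gap (take it), the other elsewhere (leave it); they look alike
- spacer_b_center (a point): The other lying steel spacer block, 40 x 40 x 62 mm, 0.5 to 0.7 kg, with a 24 mm blind hole, 40 mm deep, in ONE end; the other end is solid. Point at its centre; x along its length (level at the start), z up. Its pose does not show which end (+x or -x) is bored. One lying block starts at the row_gap (take it), the other elsewhere (leave it); they look alike
- row_gap (a point): Point on the table at the gap in the row where the tipped spacer lies (within 15 mm), 70 mm in front of the middle of the blue stop bar. Standing spacers stand 90 mm to its left (+y of this frame), and 90 and 180 mm to its right, all 30 mm nearer to the bar; y runs along the bar
- stop_bar: Blue flat stop bar fixed to the table, section 30 x 25 mm (25 high), 420 mm long along its y (from -250 to +170 mm). Origin on the table under the bar's centre line; the row stands on its -x side
- square: Grey clamping square fixed to the table: upright leg 150 mm wide (x), 18 mm thick, 190 mm tall, facing -y; foot and gussets run 160 mm back to +y. Origin on the table at the middle of the front face's lower edge
- pin: Brass locating pin, fixed, 14 mm thick, that sticks 70 mm out of the clamping square's upright leg, level, along this frame's -y, 150 mm above the table; round end, a collar 26 mm wide and 6 mm thick at the root. Origin at its root on the leg's front face. Rigid: a solid end stops against its tip, the hole (24 mm) slips over it
- pin_tip (a point): Free end of the brass pin (the pin points along -y of this frame)
- spacer_stand1_center (a point): one of the three spacers standing upright in the row (40 x 40 mm, 62 mm tall, hole up). Point at its centre; z up. Leave alone
- spacer_stand2_center (a point): one of the three spacers standing upright in the row (40 x 40 mm, 62 mm tall, hole up). Point at its centre; z up. Leave alone
- spacer_stand3_center (a point): one of the three spacers standing upright in the row (40 x 40 mm, 62 mm tall, hole up). Point at its centre; z up. Leave alone
- tee_piece: Dark steel welded tee, foot 90 x 100 x 6 mm flat on the table, upright plate 6 x 100 mm, 116 mm tall in all. Origin under its centre. Leave alone
Mind the look-alikes: they are no part of the job. What is shaped like the part that bears spacer_a_center but orange or pink is not meant.

How it is judged:
By the outcome, as a careful person would: the job done as asked, in the order asked, and still so for the second after the job is handed in, while the arm keeps its last pose, push and grip.
It also fails if it takes over 50 s, if anything falls off the work surface, if the arm or the gripper's body presses on something with over 40 N, if the wrist force passes 120 N, or if a joint passes its speed limit or range.

## Working session

There is one attempt and no reset: what is moved stays moved. The work goes in short steps, Python scripts to look and compute and a tool call to move; the robot and the scene stay as the last step left them, time stands still between calls to the robot, and variables do not carry over. Pictures are saved under pics/ and viewed, at most 10 in all, crops included, and the job is handed in when it is done.

Besides the shell and the picture viewer there is one more tool, called after "Call:" as name(argument=value, ...), one argument or row to a line, values as JSON. carry_out: Moves the arm, as the interface text tells. Its arguments: {"type":"object","properties":{"plan":{"type":"array"},"squeeze":{"type":"number"}},"required":["plan"]}

```bash
ls; mkdir -p pics; python3 - <<'E'
from plant import r
import cv2
s=r.get_state();print({k:s[k] for k in("clock","tool_pos","eef_rot","contact_force","opening","finger_force")})
for n in("top","side"):
    cv2.imwrite(f"pics/{n}0.png",r.snapshot(n)[:,:,::-1]);print(n,r.camera_params(n))
print(r.camera_params("wrist"))
E
```

```text
pics
{'clock': 0.0, 'tool_pos': array([ 0.19444554, -0.5933135 ,  0.23790266]), 'eef_rot': array([ 9.87476081e-01,  1.57766037e-01, -2.16688756e-04, -9.05616123e-04]), 'contact_force': array([-0.44246685,  1.06370384, -0.06978179]), 'opening': 1.0022171331690934, 'finger_force': 0.0}
top {'fx': 442.0674145404934, 'fy': 442.0674145404934, 'cx': 319.40184472319663, 'cy': 200.550585396768, 'position': array([ 0.43647889, -0.04323849,  1.37817592]), 'attitude': array([-0.70319793,  0.71001181, -0.02637552,  0.02646208])}
side {'fx': 487.186259812961, 'fy': 487.186259812961, 'cx': 317.69780673737716, 'cy': 196.1160780226429, 'position': array([0.04592601, 0.69845351, 1.17043788]), 'attitude': array([-0.27371679,  0.89937036, -0.32880232,  0.09000615])}
{'fx': 334.62232774752164, 'fy': 334.62232774752164, 'cx': 318.8885043132396, 'cy': 199.01580987078614, 'hand_eye': array([[-1.29875690e-04, -9.57510103e-01, -2.88399697e-01,
         7.54284033e-02],
       [ 9.99999391e-01, -4.40563001e-04,  1.01237247e-03,
        -6.02904218e-04],
       [-1.09641510e-03, -2.88399389e-01,  9.57509577e-01,
        -1.45859701e-01],
       [ 0.00000000e+00,  0.00000000e+00,  0.00000000e+00,
         1.00000000e+00]])}
```

View pics/top0.png

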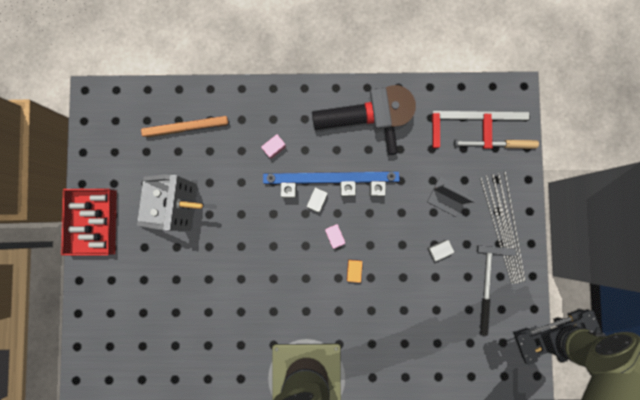

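View pics/side0.png

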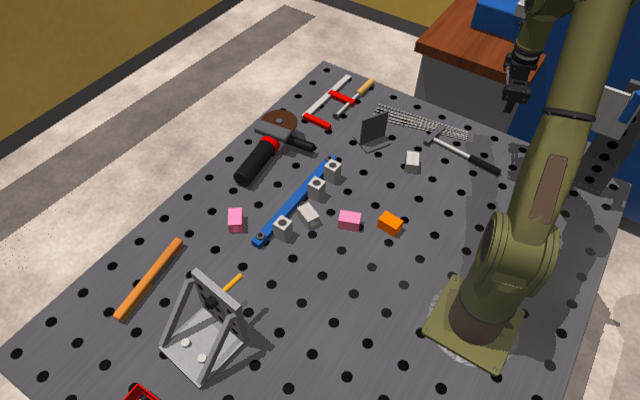

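Both views agree. At the row gap there is a grey lying block: top (317,200), side (308,215). The look-alikes are:
- the grey lying block at top (441,250), which stays
- pink blocks at (335,236) and (273,146)
- an orange block at (355,271)
- standing spacers at (288,189), (348,187) and (378,187)

I choose (317,200), the one in the row by the blue bar. The pin is at (190,205), pointing right (-y).

```bash
cat > h.py <<'E'
import numpy as np, cv2
from scipy.spatial.transform import Rotation as R
from plant import r
def ray(n,uv):
    c=r.camera_params(n); d=np.array([(uv[0]-c['cx'])/c['fx'],(uv[1]-c['cy'])/c['fy'],1])
    return np.array(c['position']),R.from_quat(c['attitude']).apply(d)
def atz(n,uv,z):
    p,d=ray(n,uv); return p+d*(z-p[2])/d[2]
def proj(n,P):
    c=r.camera_params(n); q=R.from_quat(c['attitude']).inv().apply(np.atleast_2d(P)-c['position'])
    return np.c_[c['fx']*q[:,0]/q[:,2]+c['cx'],c['fy']*q[:,1]/q[:,2]+c['cy']]
E
python3 - <<'E'
from h import *
t=cv2.imread("pics/top0.png"); s=cv2.imread("pics/side0.png")
def blobs(im,lo,hi,box,n,z):
    x0,y0,x1,y1=box; m=cv2.inRange(cv2.cvtColor(im[y0:y1,x0:x1],cv2.COLOR_BGR2HSV),lo,hi)
    for c in cv2.findContours(m,0,2)[0]:
        if cv2.contourArea(c)>25:
            b=cv2.boxPoints(cv2.minAreaRect(c))+[x0,y0]
            print(n,cv2.contourArea(c),b.round(1).tolist(),'ctr',atz(n,b.mean(0),z).round(4), [atz(n,p,z)[:2].round(4).tolist() for p in b])
blobs(t,(0,0,165),(180,60,255),(300,180,335,220),'top',.04)
blobs(t,(10,90,90),(35,255,255),(170,190,215,220),'top',.15)
blobs(t,(100,100,60),(125,255,255),(250,165,410,190),'top',.025)
a=cv2.resize(t[160:230,120:200+140],None,fx=4,fy=4,interpolation=2)[:, :560]
b=cv2.resize(t[165:225,260:400],None,fx=4,fy=4,interpolation=2)
cc=cv2.resize(s[190:390,150:350],None,fx=2.6,fy=2.6,interpolation=2)
o=np.zeros((600,800,3),np.uint8); o[:240,:280*2]=b; 
p=cv2.resize(t[165:245,130:210],None,fx=4,fy=4,interpolation=2); o[250:570,:320]=p
q=cv2.resize(s[190:350,150:350],None,fx=2.3,fy=2.1,interpolation=2); o[250:586,330:790]=q
cv2.imwrite("pics/crop.png",o)
E
```

```text
top 260.5 [[306.1, 206.2], [314.3, 186.9], [327.1, 192.3], [318.9, 211.7]] ctr [ 0.5407 -0.0351  0.04  ] [[0.52, -0.003], [0.5786, -0.0286], [0.5615, -0.0673], [0.503, -0.0416]]
top 117.5 [[178.6, 206.4], [179.3, 200.1], [202.4, 202.7], [201.7, 209.0]] ctr [0.5207 0.3155 0.15  ] [[0.5159, 0.3485], [0.5333, 0.3468], [0.5256, 0.2825], [0.5081, 0.2843]]
top 35.0 [[393.0, 172.0], [399.0, 172.0], [399.0, 181.0], [393.0, 181.0]] ctr [ 0.6098 -0.2803  0.025 ] [[0.6239, -0.2714], [0.6237, -0.2899], [0.5958, -0.2893], [0.596, -0.2708]]
top 1012.0 [[262.9, 173.3], [388.9, 171.4], [389.0, 181.8], [263.0, 183.7]] ctr [ 0.6087 -0.0644  0.025 ] [[0.6238, 0.13], [0.6259, -0.2587], [0.5937, -0.2584], [0.5916, 0.1295]]
```

View pics/crop.png

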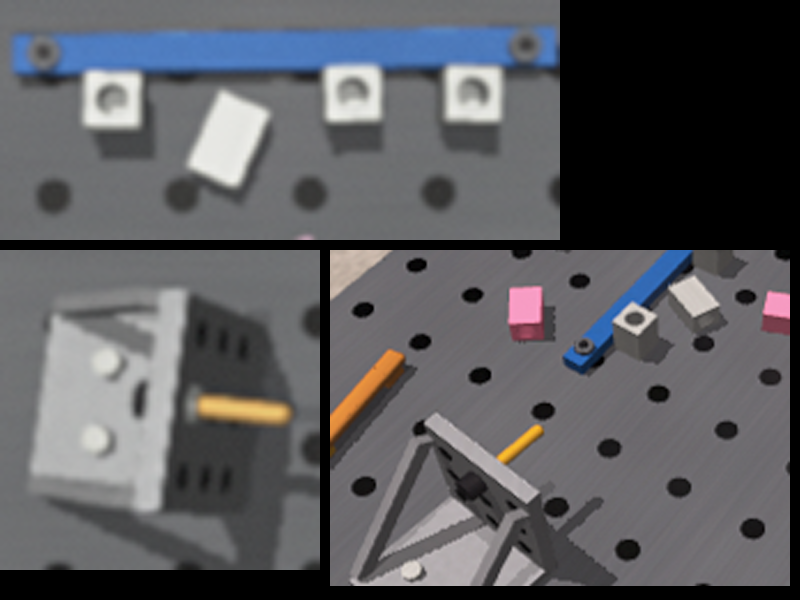

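The crop confirms the block in the gap is plain grey and lying tilted between the standing (hole-up) spacers. Its ends aren't visible. Next I triangulate the pin axis and work out the first move.

```bash
cat >> h.py <<'E'
def rel(x,az=None,Rt=None):
    "shift/turn from present pose to tool-down with tool x at azimuth az(deg)"
    s=r.get_state(); R0=R.from_quat(s['eef_rot'])
    if Rt is None: Rt=R.from_euler('z',az,degrees=True)*R.from_euler('x',np.pi)
    d=R0.inv().apply(np.array(x)-s['tool_pos']); w=(R0.inv()*Rt).as_rotvec()
    print('clock',round(s['clock'],2),'pos',s['tool_pos'].round(4),'F',s['contact_force'].round(1),'open',round(s['opening'],3),'xaz,z',R0.as_matrix()[:,0].round(3),R0.as_matrix()[:,2].round(3))
    print('xyz',d.round(4),'rot',w.round(3),'q',np.round(s['q'],2)); return d,w
E
python3 - <<'E'
from h import *
L={}
for n,box in(("top",(170,190,215,220)),("side",(215,265,250,300))):
    x0,y0,x1,y1=box; im=cv2.imread(f"pics/{n}0.png")[y0:y1,x0:x1]
    m=cv2.inRange(cv2.cvtColor(im,cv2.COLOR_BGR2HSV),(10,90,60),(35,255,255))
    k,lab,st,_=cv2.connectedComponentsWithStats(m); j=1+st[1:,4].argmax()
    ys,xs=np.nonzero(lab==j); P=np.c_[xs+x0,ys+y0].astype(float)
    c=P.mean(0); v=np.linalg.svd(P-c,full_matrices=False)[2][0]; t=(P-c)@v
    L[n]=(c,v,c+v*t.min(),c+v*t.max()); print(n,len(P),L[n])
pl=[]
for n in L:
    p,a=ray(n,L[n][2]); b=ray(n,L[n][3])[1]; k=np.cross(a,b); k/=np.linalg.norm(k); pl.append((k,k@p))
d=np.cross(pl[0][0],pl[1][0]); d/=np.linalg.norm(d); d*=-np.sign(d[1]); print('pin dir',d.round(3))
A=np.array([pl[0][0],pl[1][0],[0,1,0]])
print('axis at y=.30',np.linalg.solve(A,[pl[0][1],pl[1][1],.30]).round(4))
p0=np.linalg.solve(A,[pl[0][1],pl[1][1],.30])
for n in L:
    for e in L[n][2:]:
        p,a=ray(n,e); s=np.linalg.lstsq(np.c_[d,-a],p-p0,rcond=None)[0]; print(n,(p0+s[0]*d).round(4))
t=[(288,189),(348,187),(378,187)]
print([atz("top",p,.062).round(3) for p in t], atz("top",(441,250),.04))
rel([.54,-.035,.2],-23.6)
E
```

```text
top 146 (array([190.25342466, 204.56849315]), array([0.99515672, 0.09830103]), array([178.95530515, 203.45247113]), array([202.02652881, 205.7314339 ]))
side 143 (array([232.45454545, 282.04895105]), array([-0.74091465,  0.6715992 ]), array([241.69970524, 273.66871195]), array([223.75424734, 289.93530241]))
pin dir [-0.107 -0.994 -0.024]
axis at y=.30 [0.5189 0.3    0.151 ]
top [0.524  0.347  0.1521]
top [0.5171 0.2832 0.1506]
side [0.5171 0.2832 0.1506]
side [0.5233 0.3412 0.152 ]
[array([0.571, 0.05 , 0.062]), array([ 0.575, -0.13 ,  0.062]), array([ 0.574, -0.219,  0.062])] [ 0.38389591 -0.40810807  0.04      ]
clock 0.1 pos [ 0.1945 -0.5934  0.238 ] F [ 0.8  0.2 -0.3] open 1.003 xaz,z [ 0.95   0.312 -0.   ] [-0.001  0.001 -1.   ]
xyz [ 0.5023 -0.4229  0.0386] rot [-0.001  0.001  0.729] q [ 1.29  0.69 -0.19  1.57  0.16  0.9  -0.22]
```

Call:
carry_out(
  plan=[
    {"rot": [0,0,0.09],"xyz": [0.03,-0.025,0],"grip": 75},
    {"rot": [0,0,0.19],"xyz": [0.06,-0.05,0],"grip": 75},
    {"rot": [0,0,0.29],"xyz": [0.09,-0.075,0],"grip": 75},
    {"rot": [0,0,0.39],"xyz": [0.12,-0.1,0],"grip": 75},
    {"rot": [0,0,0.49],"xyz": [0.15,-0.125,0],"grip": 75},
    {"rot": [0,0,0.59],"xyz": [0.18,-0.15,0],"grip": 75},
    {"rot": [0,0,0.69],"xyz": [0.21,-0.175,0],"grip": 75},
    {"rot": [0,0,0.729],"xyz": [0.24,-0.2,0],"grip": 75},
  ],
)

```text
clock: 0.77
tool_pos: [0.361, -0.3273, 0.2386]
eef_rot: [0.978, -0.207, -0.0, -0.0]
contact_force: [0.8, 0.6, -0.4]
opening: 0.709
finger_force: 0.0
```

```bash
python3 -c "
from h import *
rel([.54,-.035,.2],-23.6)"
```

```text
clock 0.77 pos [ 0.361  -0.3273  0.2386] F [ 0.8  0.6 -0.4] open 0.709 xaz,z [ 0.914 -0.405 -0.   ] [-0.  0. -1.]
xyz [ 0.0453 -0.3397  0.0386] rot [ 0.     0.    -0.005] q [ 0.61  0.51  0.05  1.98 -0.04  0.65 -1.3 ]
```

Call:
carry_out(
  plan=[
    {"rot": [0,0,0],"xyz": [0.005,-0.041,0.005],"grip": 75},
    {"rot": [0,0,0],"xyz": [0.011,-0.082,0.01],"grip": 75},
    {"rot": [0,0,0],"xyz": [0.016,-0.123,0.015],"grip": 75},
    {"rot": [0,0,0],"xyz": [0.022,-0.164,0.02],"grip": 75},
    {"rot": [0,0,0],"xyz": [0.027,-0.204,0.025],"grip": 75},
    {"rot": [0,0,0],"xyz": [0.033,-0.245,0.03],"grip": 75},
    {"rot": [0,0,0],"xyz": [0.038,-0.286,0.035],"grip": 75},
    {"rot": [0,0,0],"xyz": [0.043,-0.325,0.0386],"grip": 75},
  ],
)

```text
clock: 1.43
tool_pos: [0.5306, -0.046, 0.1995]
eef_rot: [0.979, -0.204, -0.0, -0.0]
contact_force: [1.0, 0.0, 0.0]
opening: 0.705
finger_force: 0.0
```

Call:
carry_out(
  plan=[
    {"rot": [0,0,0],"xyz": [0.002,-0.013,0],"grip": 75},
    {"rot": [0,0,0],"xyz": [0.002,-0.013,0],"grip": 75},
    {"rot": [0,0,0],"xyz": [0.002,-0.013,0],"grip": 75},
  ],
)

```text
clock: 1.68
tool_pos: [0.5368, -0.0372, 0.1997]
eef_rot: [0.979, -0.204, -0.0, 0.0]
contact_force: [0.2, -1.3, -0.3]
opening: 0.704
finger_force: 0.0
```

```bash
cat >> h.py <<'E'
def wproj(P,s):
    c=r.camera_params('wrist'); H=np.array(c['hand_eye']); q=R.from_quat(s['eef_rot']).inv().apply(np.atleast_2d(P)-s['tool_pos'])
    q=(q-H[:3,3])@H[:3,:3]; return np.c_[c['fx']*q[:,0]/q[:,2]+c['cx'],c['fy']*q[:,1]/q[:,2]+c['cy']]
def watz(uv,s,z):
    c=r.camera_params('wrist'); H=np.array(c['hand_eye']); d=H[:3,:3]@np.array([(uv[0]-c['cx'])/c['fx'],(uv[1]-c['cy'])/c['fy'],1])
    R0=R.from_quat(s['eef_rot']); p=s['tool_pos']+R0.apply(H[:3,3]); d=R0.apply(d); return p+d*(z-p[2])/d[2]
E
python3 - <<'E'
from h import *
rel([.54,-.035,.2],-23.6)
s=r.get_state(); im=r.snapshot('wrist')[:,:,::-1].copy(); cv2.imwrite('pics/w1.png',im)
g=cv2.inRange(cv2.cvtColor(im,cv2.COLOR_BGR2HSV),(0,0,165),(180,50,255))
for c in cv2.findContours(g,0,2)[0]:
    if cv2.contourArea(c)>800:
        b=cv2.boxPoints(cv2.minAreaRect(c)); print(cv2.contourArea(c),b.round(0).tolist(),watz(b.mean(0),s,.04).round(4),[watz(p,s,.04)[:2].round(4).tolist() for p in b])
E
```

```text
clock 1.68 pos [ 0.5368 -0.0372  0.1997] F [ 0.2 -1.3 -0.3] open 0.704 xaz,z [ 0.917 -0.399 -0.001] [-0.001 -0.    -1.   ]
xyz [ 0.0021 -0.0033 -0.0003] rot [0.001 0.001 0.001] q [-0.08  0.63  0.11  1.88 -0.11  0.64 -1.89]
2054.5 [[182.0, 180.0], [223.0, 160.0], [244.0, 204.0], [203.0, 224.0]] [0.5678 0.0594 0.04  ] [[0.5897, 0.0808], [0.5911, 0.0362], [0.5454, 0.0376], [0.5432, 0.084]]
2703.0 [[296.0, 144.0], [340.0, 144.0], [340.0, 209.0], [296.0, 209.0]] [ 0.5418 -0.0377  0.04  ] [[0.5775, -0.0315], [0.5616, -0.0681], [0.504, -0.0443], [0.521, -0.0055]]
2609.5 [[372.0, 90.0], [423.0, 68.0], [443.0, 116.0], [392.0, 137.0]] [ 0.5711 -0.1364  0.04  ] [[0.5938, -0.1118], [0.5926, -0.1577], [0.5479, -0.1615], [0.5483, -0.1137]]
2905.0 [[478.0, 41.0], [537.0, 20.0], [555.0, 72.0], [496.0, 93.0]] [ 0.5698 -0.2335  0.04  ] [[0.5945, -0.2069], [0.5901, -0.2558], [0.5445, -0.2609], [0.5483, -0.21]]
3466.0 [[56.0, 88.0], [81.0, 14.0], [131.0, 31.0], [106.0, 105.0]] [0.7106 0.096  0.04  ] [[0.7043, 0.1392], [0.7438, 0.0855], [0.7166, 0.0547], [0.675, 0.1074]]
```

View pics/w1.png

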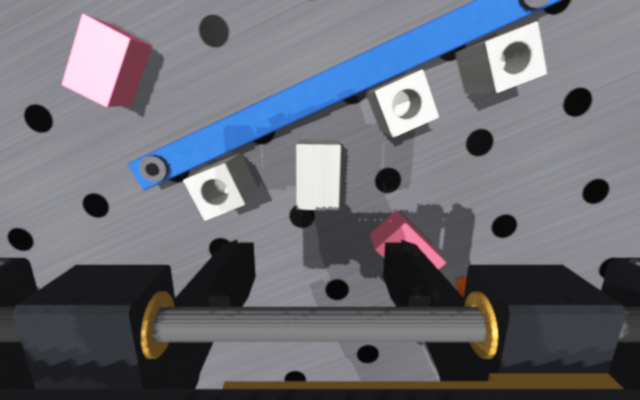

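The wrist view shows the block at (318,177), aligned with the tool x axis and clear of both neighbours and the pink block. Next I descend, keeping the gripper body above the 62 mm spacers.

Call:
carry_out(
  plan=[
    {"rot": [0,0,0],"xyz": [0.0036,-0.0023,0.03],"grip": 75},
    {"rot": [0,0,0],"xyz": [0.0036,-0.0023,0.06],"grip": 75},
    {"rot": [0,0,0],"xyz": [0.0036,-0.0023,0.09],"grip": 75},
    {"rot": [0,0,0],"xyz": [0.0036,-0.0023,0.12],"grip": 75},
    {"rot": [0,0,0],"xyz": [0.0036,-0.0023,0.145],"grip": 75},
    {"rot": [0,0,0],"xyz": [0.0036,-0.0023,0.165],"grip": 75},
    {"rot": [0,0,0],"xyz": [0.0036,-0.0023,0.18],"grip": 75},
    {"rot": [0,0,0],"xyz": [0.0036,-0.0023,0.19],"grip": 75},
  ],
)

```text
clock: 2.4
tool_pos: [0.5397, -0.0395, 0.0088]
eef_rot: [0.978, -0.206, -0.001, 0.001]
contact_force: [-0.5, 0.1, 0.2]
opening: 0.707
finger_force: 0.0
```

Call:
carry_out(
  plan=[
    {"rot": [0,0,0],"xyz": [0,0,0],"grip": 75},
    {"rot": [0,0,0],"xyz": [0,0,0],"grip": 75},
    {"rot": [0,0,0],"xyz": [0,0,0],"grip": 75},
  ],
)

```text
clock: 2.65
tool_pos: [0.5418, -0.0377, 0.0111]
eef_rot: [0.979, -0.205, 0.001, 0.0]
contact_force: [0.3, -0.5, 0.5]
opening: 0.704
finger_force: 0.0
```

Call:
carry_out(
  plan=[
    {"rot": [0,0,0],"xyz": [0,0,0],"grip": 110},
    {"rot": [0,0,0],"xyz": [0,0,0],"grip": 150},
    {"rot": [0,0,0],"xyz": [0,0,0],"grip": 180},
    {"rot": [0,0,0],"xyz": [0,0,0],"grip": 180},
    {"rot": [0,0,0],"xyz": [0,0,0],"grip": 180},
    {"rot": [0,0,0],"xyz": [0,0,0],"grip": 180},
  ],
  squeeze=55,
)

```text
clock: 3.15
tool_pos: [0.5416, -0.037, 0.0107]
eef_rot: [0.979, -0.205, 0.0, 0.0]
contact_force: [-1.7, -0.4, 6.2]
opening: 0.449
finger_force: 55.0
```

```bash
python3 -c "
from h import *
rel([.54,-.035,.2],-23.6)"
```

```text
clock 3.15 pos [ 0.5416 -0.037   0.0107] F [-1.7 -0.4  6.2] open 0.449 xaz,z [ 0.916 -0.401  0.001] [ 0.001 -0.    -1.   ]
xyz [-0.0021 -0.0012 -0.1893] rot [ 0.    -0.001 -0.001] q [-0.04  0.96  0.04  1.95 -0.14  0.23 -1.87]
```

Call:
carry_out(
  plan=[
    {"rot": [0,0,0],"xyz": [0,0,-0.015],"grip": 180},
    {"rot": [0,0,0],"xyz": [0,0,-0.04],"grip": 180},
    {"rot": [0,0,0],"xyz": [0,0,-0.07],"grip": 180},
    {"rot": [0,0,0],"xyz": [0,0,-0.1],"grip": 180},
    {"rot": [0,0,0],"xyz": [0,0,-0.13],"grip": 180},
    {"rot": [0,0,0],"xyz": [0,0,-0.15],"grip": 180},
    {"rot": [0,0,0],"xyz": [0,0,-0.16],"grip": 180},
    {"rot": [0,0,0],"xyz": [0,0,-0.16],"grip": 180},
  ],
)

```text
clock: 3.82
tool_pos: [0.5421, -0.0367, 0.1715]
eef_rot: [0.979, -0.205, 0.001, -0.0]
contact_force: [0.4, 0.8, -4.3]
opening: 0.448
finger_force: 55.0
```

```bash
python3 - <<'E'
from h import *
rel([.495,.13,.1412],83.85)
im=r.snapshot('wrist')[:,:,::-1].copy(); cv2.imwrite('pics/w2.png',im[100:330,140:500])
E
```

```text
clock 3.82 pos [ 0.5421 -0.0367  0.1715] F [ 0.4  0.8 -4.3] open 0.448 xaz,z [ 0.916 -0.4    0.003] [ 0.003 -0.    -1.   ]
xyz [-0.11   -0.1338  0.0302] rot [ 0.002 -0.003 -1.875] q [-0.08  0.68  0.1   1.89 -0.12  0.57 -1.89]
```

View pics/w2.png

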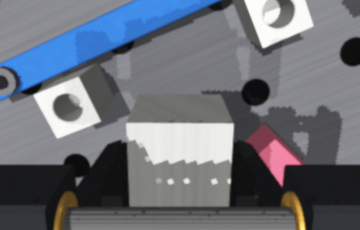

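The end facing tool +x, at crop (180,108), looks plain. I'll try that end on the pin and let contact decide.

Call:
carry_out(
  plan=[
    {"rot": [0,0,-0.11],"xyz": [-0.007,-0.008,0],"grip": 180},
    {"rot": [0,0,-0.22],"xyz": [-0.014,-0.016,0],"grip": 180},
    {"rot": [0,0,-0.34],"xyz": [-0.02,-0.025,0],"grip": 180},
    {"rot": [0,0,-0.46],"xyz": [-0.027,-0.033,0],"grip": 180},
    {"rot": [0,0,-0.58],"xyz": [-0.035,-0.042,0],"grip": 180},
    {"rot": [0,0,-0.7],"xyz": [-0.042,-0.05,0],"grip": 180},
    {"rot": [0,0,-0.82],"xyz": [-0.05,-0.06,0],"grip": 180},
    {"rot": [0,0,-0.93],"xyz": [-0.055,-0.067,0],"grip": 180},
  ],
)

```text
clock: 4.53
tool_pos: [0.5157, 0.0479, 0.1678]
eef_rot: [0.966, 0.26, -0.002, -0.001]
contact_force: [0.3, -0.5, -5.3]
opening: 0.449
finger_force: 55.0
```

```bash
python3 -c "
from h import *
rel([.495,.13,.1412],83.85)"
```

```text
clock 4.53 pos [0.5157 0.0479 0.1678] F [ 0.3 -0.5 -5.3] open 0.449 xaz,z [ 0.865  0.501 -0.004] [-0.005  0.    -1.   ]
xyz [ 0.0233 -0.0813  0.0268] rot [-0.005  0.002 -0.938] q [-0.09  0.66 -0.15  1.95  0.17  0.54 -1.4 ]
```

Call:
carry_out(
  plan=[
    {"rot": [0,0,-0.11],"xyz": [0.003,-0.01,0.002],"grip": 180},
    {"rot": [0,0,-0.22],"xyz": [0.006,-0.02,0.004],"grip": 180},
    {"rot": [0,0,-0.34],"xyz": [0.009,-0.03,0.007],"grip": 180},
    {"rot": [0,0,-0.46],"xyz": [0.012,-0.04,0.01],"grip": 180},
    {"rot": [0,0,-0.58],"xyz": [0.015,-0.05,0.014],"grip": 180},
    {"rot": [0,0,-0.7],"xyz": [0.018,-0.06,0.018],"grip": 180},
    {"rot": [0,0,-0.82],"xyz": [0.021,-0.07,0.023],"grip": 180},
    {"rot": [0,0,-0.93],"xyz": [0.023,-0.08,0.027],"grip": 180},
  ],
)

```text
clock: 5.2
tool_pos: [0.4966, 0.1278, 0.1407]
eef_rot: [0.747, 0.665, -0.002, -0.001]
contact_force: [0.8, -0.0, -5.0]
opening: 0.446
finger_force: 55.0
```

Call:
carry_out(
  plan=[
    {"rot": [0,0,0],"xyz": [0,0,0],"grip": 180},
    {"rot": [0,0,0],"xyz": [0,0,0],"grip": 180},
    {"rot": [0,0,0],"xyz": [0,0,0],"grip": 180},
  ],
)

```text
clock: 5.45
tool_pos: [0.4977, 0.1264, 0.1421]
eef_rot: [0.75, 0.661, -0.001, -0.0]
contact_force: [0.3, -0.9, -5.4]
opening: 0.447
finger_force: 55.0
```

```bash
python3 - <<'E'
from h import *
rel([.5073,.192,.1412],83.85)
s=r.get_state(); im=r.snapshot('wrist')[:,:,::-1].copy(); cv2.imwrite('pics/w3.png',im)
print(wproj([[.517,.2825,.1505],[.5239,.347,.1505]],s).round(0))
E
```

```text
clock 5.45 pos [0.4977 0.1264 0.1421] F [ 0.3 -0.9 -5.4] open 0.447 xaz,z [ 0.126  0.992 -0.001] [-0.002 -0.001 -1.   ]
xyz [0.0663 0.0012 0.0008] rot [-0.002  0.001 -0.019] q [-0.12  0.71 -0.35  1.98  0.47  0.53 -0.93]
[[ 315. -168.]
 [ 309. -479.]]
```

View pics/w3.png

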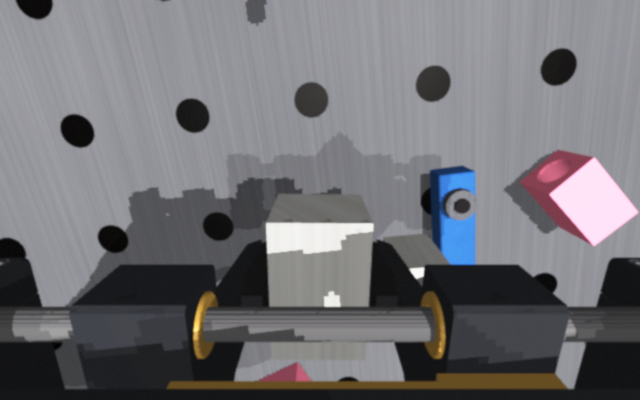

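The wrist view shows the held block level at (318,225), with its forward end face at (318,208) plain; the pink look-alike's hole is visible by contrast. The pin is not in frame yet. I'll move in closer.

Call:
carry_out(
  plan=[
    {"rot": [-0.001,0,-0.01],"xyz": [0.015,0.001,0.001],"grip": 180},
    {"rot": [-0.001,0,-0.019],"xyz": [0.03,0.001,0.001],"grip": 180},
    {"rot": [-0.001,0,-0.019],"xyz": [0.045,0.001,0.001],"grip": 180},
    {"rot": [-0.001,0,-0.019],"xyz": [0.06,0.001,0.001],"grip": 180},
    {"rot": [-0.001,0,-0.019],"xyz": [0.075,0.001,0.001],"grip": 180},
    {"rot": [-0.001,0,-0.019],"xyz": [0.085,0.001,0.001],"grip": 180},
    {"rot": [-0.001,0,-0.019],"xyz": [0.085,0.001,0.001],"grip": 180},
    {"rot": [-0.001,0,-0.019],"xyz": [0.085,0.001,0.001],"grip": 180},
  ],
)

```text
clock: 6.17
tool_pos: [0.5094, 0.212, 0.142]
eef_rot: [0.743, 0.67, 0.0, 0.001]
contact_force: [-1.1, -0.3, -4.3]
opening: 0.454
finger_force: 55.0
```

```bash
python3 - <<'E'
from h import *
rel([.517-.107*.031,.2825-.994*.031,.1412],83.85)
s=r.get_state(); im=r.snapshot('wrist')[:,:,::-1].copy()
print(wproj([[.517,.2825,.1505],[.5239,.347,.1505]],s).round(0))
a=r.snapshot('side')[:,:,::-1]; b=r.snapshot('top')[:,:,::-1]
o=np.zeros((600,800,3),np.uint8); o[:266,:426]=cv2.resize(im,(426,266))
o[280:600,:400]=cv2.resize(a[190:310,190:340],(400,320),interpolation=2); o[280:600,410:800]=cv2.resize(b[155:255,150:272],(390,320),interpolation=2)
cv2.imwrite('pics/c4.png',o)
E
```

```text
clock 6.17 pos [0.5094 0.212  0.142 ] F [-1.1 -0.3 -4.3] open 0.454 xaz,z [ 0.103  0.995 -0.001] [ 0.001 -0.001 -1.   ]
xyz [0.0399 0.0002 0.0008] rot [0.001 0.001 0.004] q [-0.27  0.75 -0.36  1.87  0.44  0.6  -1.01]
[[318. 110.]
 [318. -87.]]
```

View pics/c4.png

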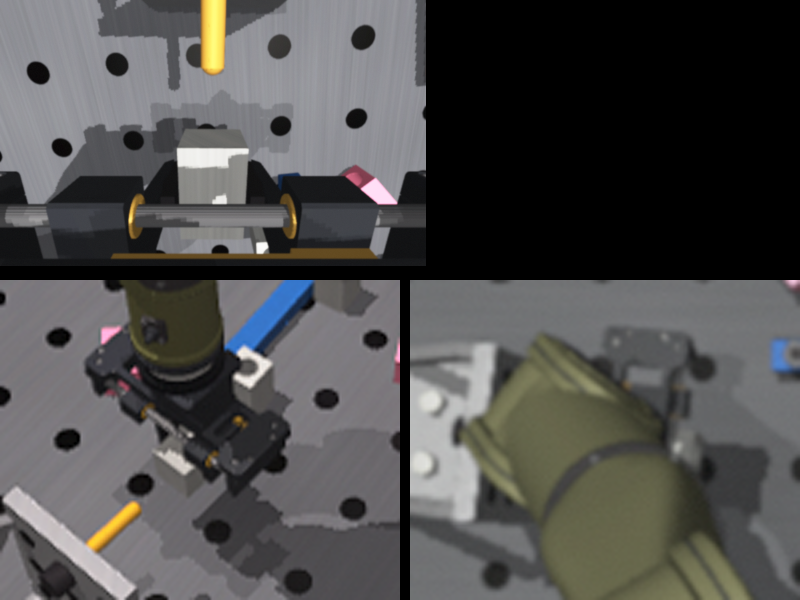

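The pin, at full-frame (320,111), lies on the block's centre line (col 320), within 2 px of prediction. Now I ease the end onto it.

Call:
carry_out(
  plan=[
    {"rot": [0,0,0.004],"xyz": [0.01,0,0.0008],"grip": 180},
    {"rot": [0,0,0.004],"xyz": [0.02,0,0.0008],"grip": 180},
    {"rot": [0,0,0.004],"xyz": [0.028,0,0.0008],"grip": 180},
    {"rot": [0,0,0.004],"xyz": [0.034,0,0.0008],"grip": 180},
    {"rot": [0,0,0.004],"xyz": [0.036,0,0.0008],"grip": 180},
    {"rot": [0,0,0.004],"xyz": [0.036,0,0.0008],"grip": 180},
  ],
)

```text
clock: 6.82
tool_pos: [0.5132, 0.2489, 0.1413]
eef_rot: [0.744, 0.668, 0.001, 0.0]
contact_force: [-0.5, 0.3, -2.8]
opening: 0.448
finger_force: 55.0
```

Call:
carry_out(
  plan=[
    {"rot": [0,0,0],"xyz": [0.001,0,0],"grip": 180},
    {"rot": [0,0,0],"xyz": [0.002,0,0],"grip": 180},
    {"rot": [0,0,0],"xyz": [0.002,0,0],"grip": 180},
  ],
)

```text
clock: 7.07
tool_pos: [0.5136, 0.2493, 0.1413]
eef_rot: [0.744, 0.668, 0.0, 0.0]
contact_force: [-0.1, -0.7, -4.5]
opening: 0.45
finger_force: 55.0
```

Call:
carry_out(
  plan=[
    {"rot": [0,0,0],"xyz": [0.001,0,0],"grip": 180},
    {"rot": [0,0,0],"xyz": [0.002,0,0],"grip": 180},
    {"rot": [0,0,0],"xyz": [0.002,0,0],"grip": 180},
  ],
)

```text
clock: 7.32
tool_pos: [0.5138, 0.2512, 0.1413]
eef_rot: [0.744, 0.668, 0.0, 0.001]
contact_force: [-0.6, -1.5, -4.6]
opening: 0.445
finger_force: 55.0
```

Call:
carry_out(
  plan=[
    {"rot": [0,0,0],"xyz": [0.001,0,0],"grip": 180},
    {"rot": [0,0,0],"xyz": [0.002,0,0],"grip": 180},
    {"rot": [0,0,0],"xyz": [0.002,0,0],"grip": 180},
  ],
)

```text
clock: 7.57
tool_pos: [0.5138, 0.2514, 0.1412]
eef_rot: [0.745, 0.667, -0.001, 0.001]
contact_force: [-0.5, -4.4, -1.4]
opening: 0.445
finger_force: 55.0
```

Call:
carry_out(
  plan=[
    {"rot": [0,0,0],"xyz": [0.001,0,0],"grip": 180},
    {"rot": [0,0,0],"xyz": [0.002,0,0],"grip": 180},
    {"rot": [0,0,0],"xyz": [0.002,0,0],"grip": 180},
  ],
)

```text
clock: 7.82
tool_pos: [0.5138, 0.2516, 0.1412]
eef_rot: [0.745, 0.667, -0.003, 0.002]
contact_force: [-0.6, -7.7, -0.1]
opening: 0.451
finger_force: 55.0
```

Call:
carry_out(
  plan=[
    {"rot": [0,0,0],"xyz": [0.001,0,0],"grip": 180},
    {"rot": [0,0,0],"xyz": [0.002,0,0],"grip": 180},
    {"rot": [0,0,0],"xyz": [0.002,0,0],"grip": 180},
  ],
)

```text
clock: 8.07
tool_pos: [0.5138, 0.2516, 0.141]
eef_rot: [0.745, 0.667, -0.004, 0.003]
contact_force: [-1.6, -10.4, 1.4]
opening: 0.449
finger_force: 55.0
```

```bash
python3 - <<'E'
from h import *
rel([.514,.20,.1412],83.85)
s=r.get_state(); im=r.snapshot('wrist')[:,:,::-1].copy()
cv2.imwrite('pics/w5.png',im[60:330,140:500])
E
```

```text
clock 8.07 pos [0.5138 0.2516 0.141 ] F [ -1.6 -10.4   1.4] open 0.449 xaz,z [ 0.111  0.994 -0.01 ] [-0.002 -0.01  -1.   ]
xyz [-0.0513  0.0059  0.0004] rot [-0.001  0.01  -0.004] q [-0.34  0.77 -0.35  1.8   0.42  0.65 -1.05]
```

View pics/w5.png

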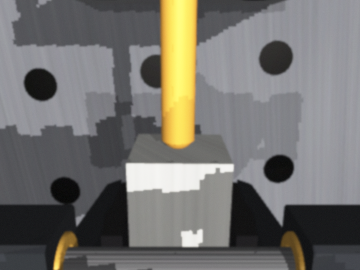

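The plain end stopped dead on the pin tip, centred (crop (180,145)): 10 N with no advance over about 6 mm of commanded travel. So the hole is in the tool -x end. I'll draw it off straight back.

Call:
carry_out(
  plan=[
    {"rot": [0,0,0],"xyz": [-0.008,0,0],"grip": 180},
    {"rot": [0,0,0],"xyz": [-0.02,0,0],"grip": 180},
    {"rot": [0,0,0],"xyz": [-0.04,0,0],"grip": 180},
    {"rot": [0,0,0],"xyz": [-0.065,0,0],"grip": 180},
    {"rot": [0,0,0],"xyz": [-0.09,0,0],"grip": 180},
    {"rot": [0,0,0],"xyz": [-0.115,0,0],"grip": 180},
    {"rot": [0,0,0],"xyz": [-0.125,0,0],"grip": 180},
    {"rot": [0,0,0],"xyz": [-0.125,0,0],"grip": 180},
  ],
)

```text
clock: 8.78
tool_pos: [0.5006, 0.1294, 0.1412]
eef_rot: [0.746, 0.666, -0.001, 0.001]
contact_force: [-0.7, 0.1, -5.9]
opening: 0.451
finger_force: 55.0
```

```bash
cat > fk.py <<'E'
import numpy as np, itertools
from scipy.spatial.transform import Rotation as R
from scipy.optimize import least_squares
from h import r
D=[([1.288,.689,-.195,1.565,.157,.902,-.215],[.195,-.594,.239],(.95,.312,0)),
([.61,.51,.05,1.98,-.04,.65,-1.3],[.361,-.3273,.2386],(.914,-.405,0)),
([-.08,.63,.11,1.88,-.11,.64,-1.89],[.5368,-.0372,.1997],(.917,-.399,0)),
([-.04,.96,.04,1.95,-.14,.23,-1.87],[.5416,-.037,.0107],(.916,-.401,0)),
([-.09,.66,-.15,1.95,.17,.54,-1.4],[.5157,.0479,.1678],(.865,.501,0)),
([-.12,.71,-.35,1.98,.47,.53,-.93],[.4977,.1264,.1421],(.126,.992,0)),
([-.27,.75,-.36,1.87,.44,.6,-1.01],[.5094,.212,.142],(.103,.995,0))]
s=r.get_state(); D.append((s['q'],s['tool_pos'],R.from_quat(s['eef_rot']).as_matrix()[:,0]))
def fk(q,p,sg):
    h,a,b,w,c,o1=p; T=R.from_euler('z',sg[0]*q[0]+o1); x=np.array([0,0,h])
    T=T*R.from_euler('y',q[1])*R.from_euler('z',sg[1]*q[2]); x=x+T.apply([0,0,a])
    T=T*R.from_euler('y',q[3])*R.from_euler('z',sg[2]*q[4]); x=x+T.apply([0,0,b])
    T=T*R.from_euler('y',q[5])*R.from_euler('z',sg[3]*q[6]+c); return x+T.apply([0,0,w]),T
def fit():
    best=None
    for sg in itertools.product((-1,1),repeat=4):
      for c in(0,1.57,-1.57,3.14):
        f=lambda p:np.concatenate([np.r_[fk(q,p,sg)[0]-x,.3*(fk(q,p,sg)[1].as_matrix()[:,0]-t),.3*(fk(q,p,sg)[1].as_matrix()[:,2]-[0,0,-1])] for q,x,t in D])
        o=least_squares(f,[.36,.42,.4,.25,c,0],bounds=([.1,.2,.2,.1,-4,-.6],[.7,.8,.7,.6,4,.6]))
        if best is None or o.cost<best[0]: best=(o.cost,o.x,sg,np.abs(o.fun).max())
    return best
if __name__=='__main__':
    b=fit(); print(b); print(s['tool_pos'],s['contact_force'],s['q'])
E
python3 fk.py
```

```text
(np.float64(0.00012099175405677929), array([ 0.11878224,  0.56321787,  0.34583473,  0.1       ,  1.48522808,
       -0.08458017]), (-1, -1, -1, -1), np.float64(0.006886325979809427))
[0.500592   0.12943195 0.14116998] [-0.74507207  0.06322519 -5.86239118] [-0.12654885  0.71874161 -0.35539349  1.97366937  0.47421036  0.53167172
 -0.92836952]
```

```bash
cat > ik.py <<'E'
from fk import *
b=fit(); p=b[1].copy(); p[0]+=.17; p[3]+=.17; sg=b[2]
lo=np.array([-3.01,-.46,-1.47,.13,-1,.04,-2.66])+.12; hi=np.array([3.01,2.08,1.51,2.56,4.14,2.09,2.66])-.12
q0=np.array(s['q']); rng=np.random.default_rng(0); out=[]
for k in range(60):
    tgt=[rng.uniform(.3,.6),rng.uniform(-.35,.0),rng.uniform(.3,.55)]; az=rng.uniform(-np.pi,np.pi)
    z=np.array([np.cos(az),np.sin(az),0])
    f=lambda q:np.r_[10*(fk(q,p,sg)[0]-tgt),5*(fk(q,p,sg)[1].as_matrix()[:,0]-[0,0,-1]),5*(fk(q,p,sg)[1].as_matrix()[:,2]-z),.02*(q-q0)]
    o=least_squares(f,np.clip(q0+rng.normal(0,.3,7),lo+.01,hi-.01),bounds=(lo,hi),max_nfev=80)
    e=np.abs(o.fun[:9]).max()
    if e<.15: out.append((np.linalg.norm(o.x-q0),np.round(tgt,2),round(np.degrees(az)),o.x.round(2)))
out.sort(key=lambda t:t[0])
print(len(out)); [print(*t) for t in out[:8]]
E
timeout 500 python3 ik.py
```

```text
27
1.386306541733996 [ 0.33 -0.12  0.3 ] -114 [-0.53  0.9   0.26  2.18  0.85  1.47 -1.46]
1.4429199395151289 [ 0.34 -0.1   0.37] -111 [-0.54  0.75  0.18  2.16  0.87  1.64 -1.39]
1.471046607308913 [ 0.38 -0.02  0.31] -113 [-0.63  0.91  0.2   1.95  0.73  1.68 -1.35]
1.4842642662025989 [ 0.37 -0.32  0.44] -111 [-0.14  0.63  0.33  2.1   1.35  1.46 -1.19]
1.4993039211623103 [ 0.55 -0.15  0.42] -88 [-0.48  0.73  0.28  1.88  1.35  1.49 -1.08]
1.5599170408477936 [ 0.43 -0.08  0.43] -114 [-0.51  0.73  0.22  1.82  0.92  1.84 -1.09]
1.566317318122608 [ 0.35 -0.19  0.5 ] -97 [-0.31  0.41  0.04  2.25  1.29  1.7  -1.19]
1.6225558658449086 [ 0.36 -0.17  0.43] -148 [-0.22  0.75  0.3   1.76  0.7   1.97 -1.09]
```

The hole end points to azimuth about -96°. A plain -90° pitch about tool y, done higher up, turns it hole-up well inside the joint ranges. I'll lift and retreat first.

Call:
carry_out(
  plan=[
    {"rot": [0,0,0],"xyz": [-0.015,0,-0.02],"grip": 180},
    {"rot": [0,0,0],"xyz": [-0.04,-0.004,-0.05],"grip": 180},
    {"rot": [0,0,0],"xyz": [-0.065,-0.008,-0.08],"grip": 180},
    {"rot": [0,0,0],"xyz": [-0.09,-0.012,-0.11],"grip": 180},
    {"rot": [0,0,0],"xyz": [-0.115,-0.016,-0.14],"grip": 180},
    {"rot": [0,0,0],"xyz": [-0.14,-0.02,-0.17],"grip": 180},
    {"rot": [0,0,0],"xyz": [-0.165,-0.024,-0.2],"grip": 180},
    {"rot": [0,0,0],"xyz": [-0.19,-0.028,-0.225],"grip": 180},
  ],
)

```text
clock: 9.45
tool_pos: [0.4529, -0.0516, 0.3688]
eef_rot: [0.743, 0.669, 0.002, 0.001]
contact_force: [0.9, 0.1, -5.0]
opening: 0.447
finger_force: 55.0
```

Call:
carry_out(
  plan=[
    {"rot": [0,-0.08,0],"xyz": [-0.015,0,-0.01],"grip": 180},
    {"rot": [0,-0.18,0],"xyz": [-0.03,0,-0.02],"grip": 180},
    {"rot": [0,-0.28,0],"xyz": [-0.045,0,-0.03],"grip": 180},
    {"rot": [0,-0.38,0],"xyz": [-0.05,0,-0.04],"grip": 180},
    {"rot": [0,-0.48,0],"xyz": [-0.05,0,-0.05],"grip": 180},
    {"rot": [0,-0.58,0],"xyz": [-0.05,0,-0.05],"grip": 180},
    {"rot": [0,-0.68,0],"xyz": [-0.05,0,-0.05],"grip": 180},
    {"rot": [0,-0.78,0],"xyz": [-0.05,0,-0.05],"grip": 180},
  ],
)

```text
clock: 10.12
tool_pos: [0.4484, -0.0989, 0.4163]
eef_rot: [0.688, 0.619, -0.28, 0.256]
contact_force: [-0.3, -0.5, -4.9]
opening: 0.451
finger_force: 55.0
```

```bash
python3 - <<'E'
from h import *
z=np.array([-.107,-.994,0]);x=np.array([0,0,-1.]);M=R.from_matrix(np.c_[x,np.cross(z,x),z])
rel([.45,-.12,.42],Rt=M)
E
```

```text
clock 10.12 pos [ 0.4484 -0.0989  0.4163] F [-0.3 -0.5 -4.9] open 0.451 xaz,z [ 0.077  0.708 -0.702] [-0.069 -0.699 -0.712]
xyz [-0.0174  0.0038  0.0121] rot [ 0.006 -0.792 -0.003] q [-0.07  0.42 -0.43  1.84  0.79  1.5  -0.92]
```

Call:
carry_out(
  plan=[
    {"rot": [0,-0.1,0],"xyz": [0,0,0],"grip": 180},
    {"rot": [0,-0.2,0],"xyz": [0,0,0],"grip": 180},
    {"rot": [0,-0.3,0],"xyz": [0,0,0],"grip": 180},
    {"rot": [0,-0.4,0],"xyz": [0,0,0],"grip": 180},
    {"rot": [0,-0.5,0],"xyz": [0,0,0],"grip": 180},
    {"rot": [0,-0.6,0],"xyz": [0,0,0],"grip": 180},
    {"rot": [0,-0.7,0],"xyz": [0,0,0],"grip": 180},
    {"rot": [0,-0.79,0],"xyz": [0,0,0],"grip": 180},
  ],
)

```text
clock: 10.78
tool_pos: [0.4484, -0.0992, 0.4136]
eef_rot: [0.527, 0.475, -0.523, 0.473]
contact_force: [0.2, -0.6, -5.6]
opening: 0.449
finger_force: 55.0
```

Call:
carry_out(
  plan=[
    {"rot": [0,0,0],"xyz": [0,0,0],"grip": 180},
    {"rot": [0,0,0],"xyz": [0,0,0],"grip": 180},
    {"rot": [0,0,0],"xyz": [0,0,0],"grip": 180},
    {"rot": [0,0,0],"xyz": [0,0,0],"grip": 180},
  ],
)

```text
clock: 11.12
tool_pos: [0.4471, -0.102, 0.4166]
eef_rot: [0.529, 0.473, -0.524, 0.472]
contact_force: [-0.4, -0.2, -5.1]
opening: 0.448
finger_force: 55.0
```

```bash
python3 - <<'E'
from h import *
z=np.array([-.107,-.994,0]);x=np.array([0,0,-1.]);M=R.from_matrix(np.c_[x,np.cross(z,x),z])
rel([.45,-.12,.42],Rt=M)
a=r.snapshot('side')[:,:,::-1]; b=r.snapshot('top')[:,:,::-1]
s=r.get_state();P=s['tool_pos'];print(proj('side',P),proj('top',P))
o=np.zeros((500,800,3),np.uint8); o[:250,:400]=cv2.resize(a,(400,250))
u,v=proj('top',P)[0].astype(int); o[:250,400:]=cv2.resize(b[max(v-50,0):v+50,u-80:u+80],(400,250),interpolation=2)
u,v=proj('side',P)[0].astype(int); o[250:,:400]=cv2.resize(a[max(v-50,0):v+50,u-80:u+80],(400,250),interpolation=2)
o[250:,400:]=cv2.resize(r.snapshot('wrist')[:,:,::-1],(400,250))
cv2.imwrite('pics/c6.png',o)
E
```

```text
clock 11.12 pos [ 0.4471 -0.102   0.4166] F [-0.4 -0.2 -5.1] open 0.448 xaz,z [ 0.004  0.005 -1.   ] [-0.108 -0.994 -0.006]
xyz [-0.0035  0.0048  0.0176] rot [-0.001 -0.006 -0.004] q [-0.38  0.8  -0.23  1.96  0.99  1.92 -1.35]
[[357.36378677 111.97622091]] [[346.80786311 228.55513743]]
```

View pics/c6.png

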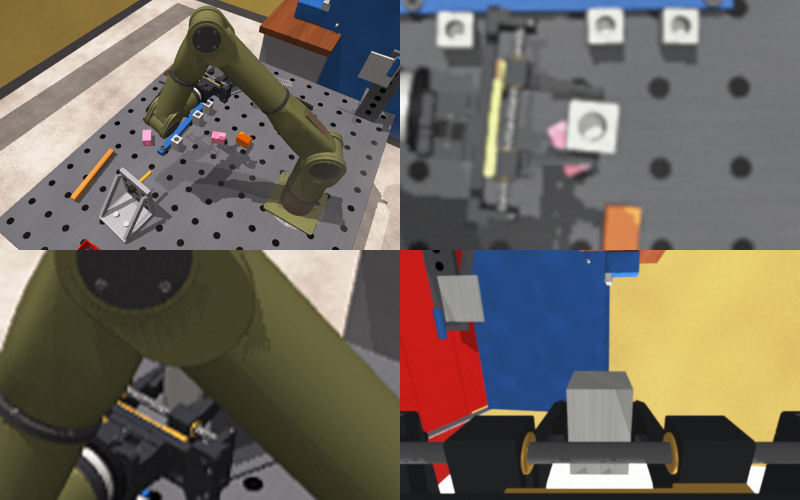

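The top crop shows the held spacer with its hole facing up at (595,125). It is upright within 0.5°, at z ≈ 0.42 m and about 0.39 m from the pin. The row spacers in that crop are still standing. I'll let it settle and hand it in.

Call:
carry_out(
  plan=[
    {"rot": [0,-0.005,-0.004],"xyz": [0,0,0],"grip": 180},
    {"rot": [0,-0.005,-0.004],"xyz": [0,0,0],"grip": 180},
    {"rot": [0,-0.005,-0.004],"xyz": [0,0,0],"grip": 180},
    {"rot": [0,-0.005,-0.004],"xyz": [0,0,0],"grip": 180},
    {"rot": [0,-0.005,-0.004],"xyz": [0,0,0],"grip": 180},
    {"rot": [0,-0.005,-0.004],"xyz": [0,0,0],"grip": 180},
  ],
)

```text
clock: 11.77
tool_pos: [0.447, -0.1023, 0.4162]
eef_rot: [-0.524, -0.472, 0.528, -0.472]
contact_force: [-0.6, -0.4, -4.7]
opening: 0.445
finger_force: 55.0
```

```bash
python3 - <<'E'
from plant import r
import numpy as np
s=r.get_state(); print(np.abs(s['qd']).max(),s['finger_force'],s['tool_pos'])
print(r.finish_job())
E
```

```text
0.0028167999918603083 54.96745766111417 [ 0.4469698  -0.1022751   0.41622128]
the job is handed in; nothing more can be done
None
```

The tipped spacer's tried end stopped solid and centred on the pin, so I drew it off and handed in with it held still in the gripper, hole up and upright, about 42 cm above the table and 39 cm from the pin; nothing else was touched as far as I could see.

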